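# Find the tin that rattles and show it to the customer

## Robot

A 6-joint arm with a two-finger parallel gripper is mounted at the origin on the work surface. World frame = base frame: x ahead of the robot, y to its left, z up, the work surface at z = 0. Lengths are in m, angles in rad, forces in N, time in s.
With the tool pointing down it reaches from about 0.375 to 0.975 m from the base axis. Payload 3.8 kg.
Tool frame: the origin (TCP) lies midway between the tips of the shut fingers; the grasp point (between the pads) lies 19 mm behind it; z points along the fingers, y is the direction in which the jaws open and shut (so a half turn about z gives the same grasp; the last joint's range is limited). The gripper opens to 85 mm and grips with 20 to 120 N. Pads are 22 mm wide; open, the fingers measure 114 mm over their backs; the gripper's body (76 mm by 85 mm) begins 54 mm behind the grasp point. The pads swing forward as they close: fully open they stand 13 mm farther back than shut.
Start: joints at [-1.283, 0.264, 1.604, -0, 1.274, -0.037], TCP at [0.215, -0.64, 0.231] pointing down, gripper open.
Joint ranges: [-2.63, 2.63], [-0.94, 2.18], [0.31, 2.57], [-1.31, 4.45], [0, 2.66], [-2.55, 2.55]. Speed limits (rad/s): [2.57, 2.57, 3.14, 3.14, 3.14, 3.14].

## Interface

Orientations are given as a rotation vector (axis times angle).
In Python, from workcell import bot gives the robot as it stands.
- The arm moves only by the tool drive_tool, never from a script. Its argument "deltas" is a list of rows, each an object with "hand": the opening, from 0 (shut) to 1 (fully open); "offset": the shift along the world's x, y, z in cm, a list of three; "angular": the turn, a rotation vector about the world's x, y, z in degrees, a list of three. A call has 1 to 8 rows; each row is the pose to reach, as a shift and turn from the pose commanded when the call began; what a row does not reach only later rows make up. A row lasts 1/8 s, in which the tool goes at most 62.5 mm and 10.7 degrees, less where a joint would pass 70% of its speed; a pose out of reach is approached as far as the arm can. A call with a gripper value outside its range is refused whole. The fingers move at their own pace and stop on an object; "force" is the grip in N (left out, the last holds). Time passes only in rows, so rows that repeat a pose let the fingers close. It gives the time, the measured TCP pose, the force and the opening at its end, in the units of the state.
- bot.read_state(): the state, without advancing time (a new reading comes with each control period).
- bot.read_camera(name): name is "scene" or "top" or "wrist"; returns a dict with "frame" (400x640x3 uint8, blue, green, red), "mtx" (3x3 intrinsics, pixels), "R" (3x3) and "t" (3): a world point X has camera coordinates R X + t. Camera axes: x right, y down, z forward; pixel columns grow to the right and rows downward; lengths in m; the calibration is good to about 2 mm. A picture is of the moment at which its call begins. There is no depth.
- bot.finish_job(): hands the job in, once; it reports no verdict.
The state is a dict: "time": time; "q": joint angles; "joint_vel": joint speeds; "joint_torque": joint torques, N m; "tool_pos": TCP position; "tcp_rot": TCP orientation; "wrist_force": force on the tool from outside, world axes, zero at the start; "torque": the same for the moment, N m; "width": opening from 0.0 (shut) to 1.0 (fully open).
Only numpy, scipy, OpenCV 4.12 (cv2) and the standard library are available. Lean on these libraries where they do the work, as an engineer would, in place of code of your own. Each camera call takes 0.05 s, during which the arm holds its last target. There are 200 camera calls.

## Task

Three sealed tins stand in a row across the nail table, and just one of them has a loose steel massage ball inside: starting with the tin on the robot's left and going on to the middle and then the right one, lift each tin well clear of the table, shake it briskly back and forth a few times, and set it back upright where it stood. Then pick up the one that rattled and hold it out level and still over the round marble dish on the far side of the table, roughly centred and some 10 to 20 cm above it. Finish while still holding it there, with the two quiet tins standing back in their places and the other things on the table left alone.

Things in the scene. Friction and masses are not known exactly. Their poses are not given: they have to be found in the camera images.
- tin_left: left tin, as the robot sees them (largest y): plain round aluminium tin, lid sealed, 110 mm across, 50 mm tall; a square black grip, 26 x 26 mm, stands in the middle of the lid (50 to 78 mm up, sides along the tin's x and y). Origin: centre of the underside, z up. 0.41 to 0.51 kg in all. Inside: a 40 mm, 260 g steel ball free to roll 31 mm any way from the middle (one tin only), or a tight pack of the same mass
- tin_middle: middle tin, as the robot sees them (y near 0): plain round aluminium tin, lid sealed, 110 mm across, 50 mm tall; a square black grip, 26 x 26 mm, stands in the middle of the lid (50 to 78 mm up, sides along the tin's x and y). Origin: centre of the underside, z up. Else like the left one. The ball knocks when shaken; tipped 0.25 rad it rolls to the low side in 0.3 s, moving the load by up to 0.08 N m off the middle
- tin_right: right tin, as the robot sees them (smallest y): plain round aluminium tin, lid sealed, 110 mm across, 50 mm tall; a square black grip, 26 x 26 mm, stands in the middle of the lid (50 to 78 mm up, sides along the tin's x and y). Origin: centre of the underside, z up. Else like the left one
- dish: round flat marble dish, 130 mm across and 8 mm thick, fixed on the table beyond the row of tins; origin at the centre of its underside, on the table surface
- polish_a: bystander: nail polish bottle, clear glass with a slim black cap, 30 mm across, 70 mm tall, standing between the left and middle tins; origin at its underside
- polish_b: bystander: a second such polish bottle, 30 mm across, 70 mm tall, standing beyond the right tin; origin at its underside
- buffer: bystander: grey nail buffing block, 85 x 26 x 26 mm, lying roughly along x between the middle and right tins; origin at its underside
- gel_jar: bystander: small jar, 48 mm across, 40 mm tall, white lid, standing beyond the left tin; origin at its underside
- brush: bystander: brush, 160 mm long, lying across at the far right; origin at its underside
- bowl: bystander: small white ceramic bowl, 56 mm across, 26 mm tall, at the far left; origin at its underside

How it is judged:
On the way, in this order (a step that is already met when the one before it is completed fails the run):
1. the left tin is held well clear of the table, still or at the turn of a stroke (height (world z) of tin_left above 0.04 m and linear speed of tin_left below 0.09 m/s and angular speed of tin_left below 0.8 rad/s).
2. the left tin, in the air, is moved briskly (height (world z) of tin_left above 0.04 m and (linear speed of tin_left above 0.12 m/s or angular speed of tin_left above 1 rad/s)).
3. the left tin, still in the air, comes to the turn of the stroke (all of step 1).
4. the middle tin is held well clear of the table, still or at the turn of a stroke (height (world z) of tin_middle above 0.04 m and linear speed of tin_middle below 0.09 m/s and angular speed of tin_middle below 0.8 rad/s).
5. the middle tin, in the air, is moved briskly (height (world z) of tin_middle above 0.04 m and (linear speed of tin_middle above 0.12 m/s or angular speed of tin_middle above 1 rad/s)).
6. the middle tin, still in the air, comes to the turn of the stroke (all of step 4).
7. the right tin is held well clear of the table, still or at the turn of a stroke (height (world z) of tin_right above 0.04 m and linear speed of tin_right below 0.09 m/s and angular speed of tin_right below 0.8 rad/s).
8. the right tin, in the air, is moved briskly (height (world z) of tin_right above 0.04 m and (linear speed of tin_right above 0.12 m/s or angular speed of tin_right above 1 rad/s)).
9. the right tin, still in the air, comes to the turn of the stroke (all of step 7).
At the end, for the whole second after the job is handed in: the tin with the ball is in the fingers, within 60 mm of the dish centre (seen from above), its underside 70 to 350 mm above the table, tilt under 0.35 rad, speed under 0.05 m/s; the other two stand upright (0.15 rad) on the table within 50 mm of where they started, untouched (((distance between bead_ball and tin_left below 0.065 m and horizontal distance between tin_left and dish below 0.06 m and height (world z) of tin_left between 0.07 and 0.35 m and angle between tin_left's own z axis and vertical below 0.35 rad and linear speed of tin_left below 0.05 m/s and contact force between tin_left and the fingers above 0.5 N and distance of each of tin_middle, tin_right from where it was at the start of the episode below 0.05 m and height (world z) of each of tin_middle, tin_right below 0.006 m and angle between each of tin_middle, tin_right's own z axis and vertical below 0.15 rad and linear speed of each of tin_middle, tin_right below 0.03 m/s and contact force between each of tin_middle, tin_right and the arm below 0.1 N and contact force between each of tin_middle, tin_right and the fingers below 0.1 N) or (distance between bead_ball and tin_middle below 0.065 m and horizontal distance between tin_middle and dish below 0.06 m and height (world z) of tin_middle between 0.07 and 0.35 m and angle between tin_middle's own z axis and vertical below 0.35 rad and linear speed of tin_middle below 0.05 m/s and contact force between tin_middle and the fingers above 0.5 N and distance of each of tin_left, tin_right from where it was at the start of the episode below 0.05 m and height (world z) of each of tin_left, tin_right below 0.006 m and angle between each of tin_left, tin_right's own z axis and vertical below 0.15 rad and linear speed of each of tin_left, tin_right below 0.03 m/s and contact force between each of tin_left, tin_right and the arm below 0.1 N and contact force between each of tin_left, tin_right and the fingers below 0.1 N) or (distance between bead_ball and tin_right below 0.065 m and horizontal distance between tin_right and dish below 0.06 m and height (world z) of tin_right between 0.07 and 0.35 m and angle between tin_right's own z axis and vertical below 0.35 rad and linear speed of tin_right below 0.05 m/s and contact force between tin_right and the fingers above 0.5 N and distance of each of tin_left, tin_middle from where it was at the start of the episode below 0.05 m and height (world z) of each of tin_left, tin_middle below 0.006 m and angle between each of tin_left, tin_middle's own z axis and vertical below 0.15 rad and linear speed of each of tin_left, tin_middle below 0.03 m/s and contact force between each of tin_left, tin_middle and the arm below 0.1 N and contact force between each of tin_left, tin_middle and the fingers below 0.1 N))); the arm keeps its last pose, push and grip.
It fails at once if a bystander is pushed more than 40 mm or knocked over (distance of any of polish_a, polish_b, buffer, gel_jar, brush, bowl from where it was at the start of the episode above 0.04 m or angle between any of polish_a, polish_b, gel_jar, bowl's own z axis and vertical above 0.6 rad).
It also fails if it takes over 72 s, if anything falls off the work surface, if the arm or the gripper's body presses on something with over 40 N, if the wrist force passes 120 N, or if a joint passes its speed limit or range.

## Working session

There is one attempt and no reset: what is moved stays moved. The work goes in short steps, Python scripts to look and compute and a tool call to move; the robot and the scene stay as the last step left them, time stands still between calls to the robot, and variables do not carry over. Pictures are saved under pics/ and viewed, about 8 in all and at most 12, crops included, and the job is handed in when it is done.

Besides the shell and the picture viewer there is one more tool, called after "Request:" in YAML: its name, and indented under it one key for each argument. drive_tool: Moves the arm, as the interface text tells. Its arguments: {"type":"object","properties":{"deltas":{"type":"array"},"force":{"type":"number"}},"required":["deltas"]}

```bash
mkdir -p pics; cat > h.py <<'E'
import numpy as np, cv2
from workcell import bot
def pt(c,u,v,z):
    K,R,t=map(np.array,(c["mtx"],c["R"],c["t"])); t=t.ravel()
    d=R.T@np.linalg.solve(K,[u,v,1.]); o=-R.T@t
    return o+d*(z-o[2])/d[2]
E
python3 - <<'E'
from h import *
c=bot.read_camera("top"); cv2.imwrite("pics/top1.png",c["frame"])
np.savez("top1.npz",**c)
c2=bot.read_camera("scene"); cv2.imwrite("pics/scene1.png",c2["frame"])
s=bot.read_state(); print({k:np.round(v,3) for k,v in s.items()})
for p in [(0,0),(640,0),(0,400),(640,400)]: print(pt(c,*p,0).round(3))
E
```

```text
{'time': np.float64(0.1), 'q': array([-1.283,  0.265,  1.605, -0.   ,  1.274, -0.037]), 'joint_vel': array([ 0.001, -0.   , -0.003, -0.003,  0.   ,  0.   ]), 'joint_torque': array([-0.0000e+00, -5.1671e+01, -3.6859e+01, -0.0000e+00,  6.0000e-03,
       -0.0000e+00]), 'tool_pos': array([ 0.215, -0.639,  0.23 ]), 'tcp_rot': array([-3.098, -0.508,  0.   ]), 'wrist_force': array([ 0.597, -0.347,  0.173]), 'torque': array([-0.034, -0.014, -0.003]), 'width': np.float64(0.997)}
[1.156 0.813 0.   ]
[ 1.073 -0.75  -0.   ]
[0.211 0.688 0.   ]
[ 0.204 -0.609  0.   ]
```

View pics/top1.png

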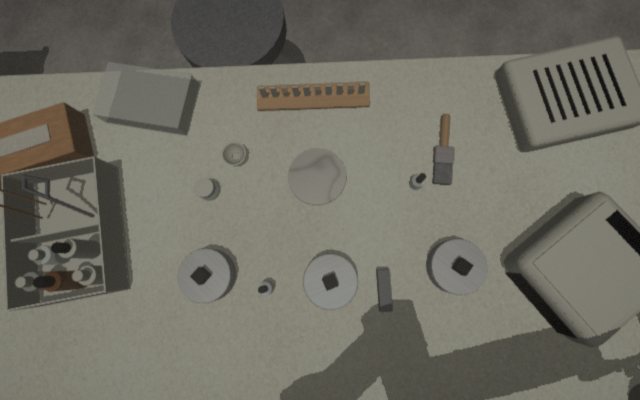

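The top view shows the tins' grips at about (201,274), (331,281) and (462,266), with the dish at (317,176). Polish_a stands at (265,289) and the buffer at (385,289).

```bash
python3 - <<'E'
from h import *
c=dict(np.load("top1.npz")); f=c["frame"]; g=cv2.cvtColor(f,cv2.COLOR_BGR2GRAY)
tiles=[]
for n,(u,v) in dict(L=(201,274),M=(331,281),R=(462,266)).items():
    x0,y0=u-16,v-16; s=8
    cr=cv2.resize(g[y0:y0+32,x0:x0+32],None,fx=s,fy=s,interpolation=cv2.INTER_CUBIC)
    k,_=cv2.findContours((cr<70).astype(np.uint8),0,2)
    k=min([q for q in k if cv2.contourArea(q)>2000],key=lambda q:np.linalg.norm(q.reshape(-1,2).mean(0)-128))
    w=np.array([pt(c,x0+(p[0]+.5)/s-.5,y0+(p[1]+.5)/s-.5,.078)[:2] for p in k.reshape(-1,2)])
    r=cv2.minAreaRect((w*1000).astype(np.float32)); print(n,"grip",np.round(r[0],1),np.round(r[1],1),round(r[2],1))
    v=cv2.cvtColor(cr,cv2.COLOR_GRAY2BGR); cv2.drawContours(v,[k],-1,(0,0,255),1); tiles.append(v)
    # tin lid disk
for n,(u,v),z in [("L",(205,275),.05),("M",(330,281),.05),("R",(460,266),.05),("dish",(317,176),.008),("polA",(265,289),.0),("buf",(385,289),.026),("polB",(418,181),.0),("jar",(206,188),.04)]: print(n,pt(c,u,v,z).round(3))
cv2.imwrite("pics/grips.png",np.hstack(tiles))
b=f.astype(int)
print("cam",(-c["R"].T@c["t"].ravel()).round(3))
E
```

```text
L grip [461.9 242.2] [29.7 31.4] 48.0
M grip [445.7  -9.7] [26.1 25.7] 20.9
R grip [ 469.3 -260.8] [32.2 28.7] 52.1
L [0.461 0.244 0.05 ]
M [ 0.445 -0.01   0.05 ]
R [ 0.469 -0.267  0.05 ]
dish [0.671 0.014 0.008]
polA [0.428 0.13  0.   ]
buf [ 0.426 -0.121  0.026]
polB [ 0.655 -0.208  0.   ]
jar [0.643 0.251 0.04 ]
cam [ 0.477 -0.02   0.796]
```

View pics/grips.png

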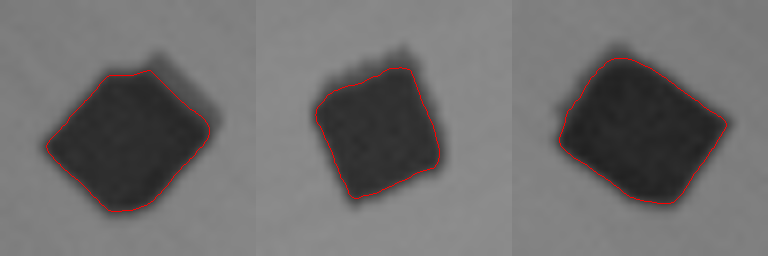

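L's grip lies at about (0.461, 0.244) with yaw 46°. M's is at (0.446, -0.010) with yaw 21°, and R's is at (0.469, -0.264) with yaw about 56°. I'll go over the left tin first.

Request:
drive_tool:
  deltas:
    - {"hand":1,"offset":[3,5,0],"angular":[0,0,3]}
    - {"hand":1,"offset":[6,10,0],"angular":[0,0,6]}
    - {"hand":1,"offset":[9,15,0],"angular":[0,0,9]}
    - {"hand":1,"offset":[12,20,0],"angular":[0,0,12]}
    - {"hand":1,"offset":[15,25,0],"angular":[0,0,15]}
    - {"hand":1,"offset":[18,30,0],"angular":[0,0,18]}
    - {"hand":1,"offset":[21,35,0],"angular":[0,0,21]}
    - {"hand":1,"offset":[24,40,0],"angular":[0,0,24]}
  force: 100

```text
time: 1.1
tool_pos: [0.4558, -0.2379, 0.231]
tcp_rot: [-2.926, -1.144, 0.0]
wrist_force: [0.1, 0.6, 0.2]
width: 0.998
```

Request:
drive_tool:
  deltas:
    - {"hand":1,"offset":[0,6,0],"angular":[0,0,0]}
    - {"hand":1,"offset":[0,12,0],"angular":[0,0,0]}
    - {"hand":1,"offset":[0,18,0],"angular":[0,0,1]}
    - {"hand":1,"offset":[0.6,24,0],"angular":[0,0,2]}
    - {"hand":1,"offset":[0.6,30,0],"angular":[0,0,3.5]}
    - {"hand":1,"offset":[0.6,36,0],"angular":[0,0,3.5]}
    - {"hand":1,"offset":[0.6,42,-1],"angular":[0,0,3.5]}
    - {"hand":1,"offset":[0.6,48.4,-3],"angular":[0,0,3.5]}

```text
time: 2.1
tool_pos: [0.4616, 0.2422, 0.2031]
tcp_rot: [2.89, 1.231, 0.004]
wrist_force: [1.2, -0.2, -0.7]
width: 0.999
```

Request:
drive_tool:
  deltas:
    - {"hand":1,"offset":[0,0,0],"angular":[0,0,0]}
    - {"hand":1,"offset":[0,0,0],"angular":[0,0,0]}

```text
time: 2.35
tool_pos: [0.4609, 0.2397, 0.2021]
tcp_rot: [2.889, 1.232, -0.002]
wrist_force: [0.2, 0.4, 1.0]
width: 1.003
```

```bash
cat > g.py <<'E'
from h import *
import sys
# wrist view: grip outline on plane z=.078
c=bot.read_camera("wrist"); f=c["frame"]; s=bot.read_state()
ex=np.array([float(a) for a in sys.argv[2:4]]+[.078])
R,t=np.array(c["R"]),np.array(c["t"]).ravel(); p=np.array(c["mtx"])@(R@ex+t); p=p[:2]/p[2]
g=cv2.cvtColor(f,cv2.COLOR_BGR2GRAY); m=(g<70).astype(np.uint8)
k,_=cv2.findContours(m,0,2); k=[q for q in k if cv2.contourArea(q)>200]
k=min(k,key=lambda q:abs(cv2.pointPolygonTest(q,tuple(map(float,p)),True)) if cv2.pointPolygonTest(q,tuple(map(float,p)),True)<0 else 0)
w=np.array([pt(c,*q,.078)[:2] for q in k.reshape(-1,2)])
r=cv2.minAreaRect((w*1000).astype(np.float32)); print("proj",p.round(),"grip",np.round(r,1) if 0 else r)
cv2.drawContours(f,[k],-1,(0,0,255),1); cv2.imwrite("pics/%s.png"%sys.argv[1],f)
Z=cv2.Rodrigues(np.array(s["tcp_rot"]))[0]; print("tcp",np.round(s["tool_pos"],4),"jaw deg",np.degrees(np.arctan2(Z[1,1],Z[0,1])).round(1),"z",Z[:,2].round(3))
E
python3 g.py wL .461 .244
```

```text
proj [320. 190.] grip ((462.2449951171875, 248.6459197998047), (29.7258243560791, 25.178791046142578), 46.17057800292969)
tcp [0.4613 0.2391 0.2026] jaw deg -43.9 z [-0.    -0.001 -1.   ]
```

View pics/wL.png

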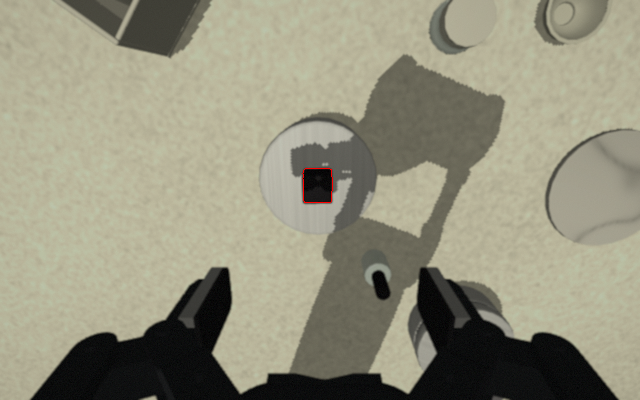

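The wrist view shows the left grip square at (318,186), aligned with the jaws. I'll check the TCP offset and the side-face bias before I descend.

```bash
python3 - <<'E'
from h import *
for i in range(3):
    c=bot.read_camera("wrist"); s=bot.read_state(); R=np.array(c["R"]);o=-R.T@np.array(c["t"]).ravel()
    print("cam",o.round(4),"axis",R[2].round(3),"tcp",np.round(s["tool_pos"],4))
f=c["frame"];g=cv2.cvtColor(f,cv2.COLOR_BGR2GRAY); k=(g<70).astype(np.uint8)[165:207,298:338]
k,_=cv2.findContours(k,0,2);k=max(k,key=cv2.contourArea);b=cv2.boundingRect(k);x,y=b[0]+298,b[1]+165;print(x,y,b[2:])
for q in [(x,y),(x+b[2],y),(x,y+b[3]),(x+b[2],y+b[3])]: print(q,pt(c,*q,.078).round(4))
# lid ellipse centre
hsv=cv2.cvtColor(f,cv2.COLOR_BGR2HSV)
print(pt(c,318,177,.05).round(4), pt(c,260,177,.05).round(4),pt(c,376,177,.05).round(4),pt(c,318,120,.05).round(4),pt(c,318,234,.05).round(4))
E
```

```text
cam [0.5189 0.2978 0.344 ] axis [-0.225 -0.232 -0.946] tcp [0.4616 0.2389 0.2028]
cam [0.5192 0.2974 0.3444] axis [-0.224 -0.232 -0.947] tcp [0.4618 0.2387 0.2031]
cam [0.5194 0.2972 0.3446] axis [-0.224 -0.231 -0.947] tcp [0.4619 0.2387 0.2032]
300 168 (31, 35)
(300, 168) [0.4634 0.2682 0.078 ]
(331, 168) [0.482  0.2503 0.078 ]
(300, 203) [0.4415 0.2466 0.078 ]
(331, 203) [0.4607 0.228  0.078 ]
[0.4635 0.2475 0.05  ] [0.4248 0.2849 0.05  ] [0.5022 0.2102 0.05  ] [0.4994 0.2843 0.05  ] [0.4232 0.2063 0.05  ]
```

Request:
drive_tool:
  deltas:
    - {"hand":1,"offset":[0,0.7,-3],"angular":[0,0,0]}
    - {"hand":1,"offset":[0,0.7,-6.5],"angular":[0,0,0]}
    - {"hand":1,"offset":[0,0.7,-10],"angular":[0,0,0]}
    - {"hand":1,"offset":[0,0.7,-13],"angular":[0,0,0]}
    - {"hand":1,"offset":[0,0.7,-14.5],"angular":[0,0,0]}
    - {"hand":1,"offset":[0,0.7,-14.8],"angular":[0,0,0]}
    - {"hand":1,"offset":[0,0.7,-14.8],"angular":[0,0,0]}

```text
time: 3.42
tool_pos: [0.4624, 0.2471, 0.0557]
tcp_rot: [-2.891, -1.229, -0.003]
wrist_force: [0.1, -0.8, 0.6]
width: 1.0
```

```bash
python3 - <<'E'
from h import *
c=bot.read_camera("wrist"); cv2.imwrite("pics/wL2.png",c["frame"]); print(bot.read_state()["tool_pos"])
E
```

```text
[0.46257768 0.24729999 0.05600316]
```

View pics/wL2.png

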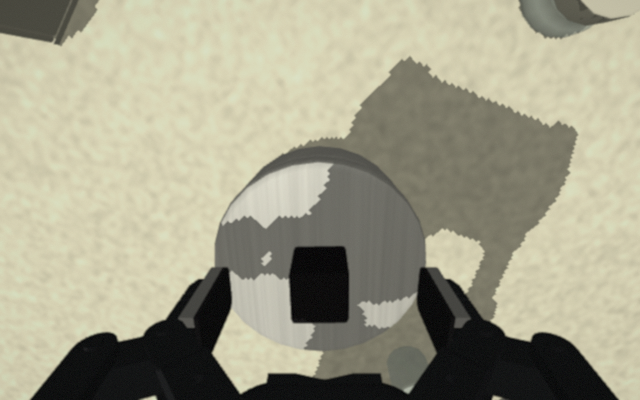

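The grip block at (320,285) is centred between the pads at columns 225 and 425. I'll close and lift.

Request:
drive_tool:
  deltas:
    - {"hand":1,"offset":[0,0,-0.2],"angular":[0,0,0]}
    - {"hand":0,"offset":[0,0,-0.2],"angular":[0,0,0]}
    - {"hand":0,"offset":[0,0,-0.2],"angular":[0,0,0]}
    - {"hand":0,"offset":[0,0,-0.2],"angular":[0,0,0]}
    - {"hand":0,"offset":[0,0,-0.2],"angular":[0,0,0]}
    - {"hand":0,"offset":[0,0,-0.2],"angular":[0,0,0]}
    - {"hand":0,"offset":[0,0,-0.2],"angular":[0,0,0]}
    - {"hand":0,"offset":[0,0,-0.2],"angular":[0,0,0]}
  force: 100

```text
time: 4.47
tool_pos: [0.4617, 0.2473, 0.0531]
tcp_rot: [-2.89, -1.23, -0.001]
wrist_force: [-1.6, 0.8, 4.7]
width: 0.283
```

Request:
drive_tool:
  deltas:
    - {"hand":0,"offset":[0,0,1],"angular":[0,0,0]}
    - {"hand":0,"offset":[0,0,3.5],"angular":[0,0,0]}
    - {"hand":0,"offset":[0,0,7],"angular":[0,0,0]}
    - {"hand":0,"offset":[0,0,10.5],"angular":[0,0,0]}
    - {"hand":0,"offset":[0,0,12],"angular":[0,0,0]}
    - {"hand":0,"offset":[0,0,12],"angular":[0,0,0]}
    - {"hand":0,"offset":[0,0,12],"angular":[0,0,0]}
    - {"hand":0,"offset":[0,0,12],"angular":[0,0,0]}

```text
time: 5.48
tool_pos: [0.4602, 0.2463, 0.1706]
tcp_rot: [2.89, 1.23, -0.006]
wrist_force: [0.4, 0.9, -4.5]
width: 0.289
```

```bash
cat > s.py <<'E'
from h import *
s=bot.read_state(); print({k:np.round(s[k],4).tolist() for k in ("time","tool_pos","tcp_rot","wrist_force","torque","width")})
E
python3 s.py; python3 -c "
from h import *
c=bot.read_camera('wrist'); cv2.imwrite('pics/wL3.png',c['frame'])"
```

```text
{'time': 5.475, 'tool_pos': [0.4602, 0.2463, 0.1706], 'tcp_rot': [2.8905, 1.2302, -0.0058], 'wrist_force': [0.4304, 0.8869, -4.4731], 'torque': [-0.0432, -0.0448, -0.0052], 'width': 0.2894}
```

View pics/wL3.png

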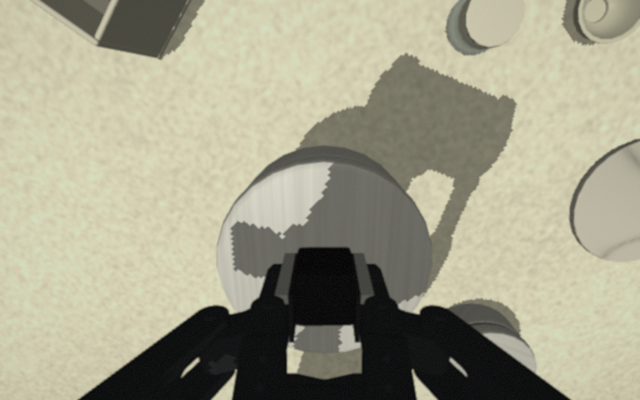

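The left tin is held by its grip with the lid level. I'll shake it, then tilt it both ways with torque readings.

Request:
drive_tool:
  deltas:
    - {"hand":0,"offset":[3,0,0],"angular":[0,0,0]}
    - {"hand":0,"offset":[5,0,0],"angular":[0,0,0]}
    - {"hand":0,"offset":[5,0,0],"angular":[0,0,0]}
    - {"hand":0,"offset":[1,0,0],"angular":[0,0,0]}
    - {"hand":0,"offset":[0,0,0],"angular":[0,0,0]}
    - {"hand":0,"offset":[4,0,0],"angular":[0,0,0]}
    - {"hand":0,"offset":[5,0,0],"angular":[0,0,0]}
    - {"hand":0,"offset":[5,0,0],"angular":[0,0,0]}

```text
time: 6.52
tool_pos: [0.5116, 0.2469, 0.1726]
tcp_rot: [-2.891, -1.229, 0.001]
wrist_force: [-0.5, -0.0, -4.9]
width: 0.283
```

Request:
drive_tool:
  deltas:
    - {"hand":0,"offset":[-3,0,0],"angular":[0,0,0]}
    - {"hand":0,"offset":[-5,0,0],"angular":[0,0,0]}
    - {"hand":0,"offset":[-5,0,0],"angular":[0,0,0]}
    - {"hand":0,"offset":[-5,0,0],"angular":[0,0,0]}
    - {"hand":0,"offset":[-5,0,0],"angular":[0,0,0]}

```text
time: 7.15
tool_pos: [0.4621, 0.2471, 0.173]
tcp_rot: [2.891, 1.23, 0.002]
wrist_force: [0.6, -0.1, -4.5]
width: 0.282
```

Request:
drive_tool:
  deltas:
    - {"hand":0,"offset":[0,0,0],"angular":[3.5,3.6,0]}
    - {"hand":0,"offset":[0,0,0],"angular":[7,7.2,0]}
    - {"hand":0,"offset":[0,0,0],"angular":[10.4,10.8,0]}
    - {"hand":0,"offset":[0,0,0],"angular":[10.4,10.8,0]}
    - {"hand":0,"offset":[0,0,0],"angular":[10.4,10.8,0]}
    - {"hand":0,"offset":[0,0,0],"angular":[10.4,10.8,0]}
    - {"hand":0,"offset":[0,0,0],"angular":[10.4,10.8,0]}
    - {"hand":0,"offset":[0,0,0],"angular":[10.4,10.8,0]}

```text
time: 8.15
tool_pos: [0.4612, 0.2473, 0.1728]
tcp_rot: [-2.666, -1.136, 0.149]
wrist_force: [-0.4, 1.1, -5.5]
width: 0.282
```

```bash
cat > tq.py <<'E'
from h import *
import sys
a=np.radians(float(sys.argv[1])); u=np.array([np.cos(a),np.sin(a),0]); T=[];F=[]
for i in range(4):
    s=bot.read_state(); T.append(s["torque"]);F.append(s["wrist_force"]); bot.read_camera("wrist")
print("F",np.mean(F,0).round(2),"T",np.mean(T,0).round(4),"T about tilt axis",round(float(np.mean(T,0)@u),4),"+-",np.std(np.array(T)@u).round(4),"tcp",np.round(s["tool_pos"],4),np.round(s["tcp_rot"],3),"t",s["time"])
E
python3 tq.py 46
```

```text
F [ 0.18  0.38 -4.97] T [-0.2607 -0.263   0.0295] T about tilt axis -0.3703 +- 0.019 tcp [0.4613 0.2471 0.1727] [-2.666 -1.135  0.149] t 8.3
```

Request:
drive_tool:
  deltas:
    - {"hand":0,"offset":[0,0,0],"angular":[-5,-5.2,0]}
    - {"hand":0,"offset":[0,0,0],"angular":[-10,-10.4,0]}
    - {"hand":0,"offset":[0,0,0],"angular":[-15,-15.6,0]}
    - {"hand":0,"offset":[0,0,0],"angular":[-20.8,-21.6,0]}
    - {"hand":0,"offset":[0,0,0],"angular":[-20.8,-21.6,0]}
    - {"hand":0,"offset":[0,0,0],"angular":[-20.8,-21.6,0]}
    - {"hand":0,"offset":[0,0,0],"angular":[-20.8,-21.6,0]}
    - {"hand":0,"offset":[0,0,0],"angular":[-20.8,-21.6,0]}

```text
time: 9.35
tool_pos: [0.4621, 0.2462, 0.1728]
tcp_rot: [2.667, 1.132, 0.149]
wrist_force: [0.7, 0.6, -4.1]
width: 0.282
```

```bash
python3 tq.py 46
```

```text
F [ 0.51  0.46 -4.42] T [0.2633 0.2609 0.0041] T about tilt axis 0.3706 +- 0.0106 tcp [0.4618 0.2465 0.1727] [2.667 1.133 0.149] t 9.5
```

Request:
drive_tool:
  deltas:
    - {"hand":0,"offset":[0,0,0],"angular":[5,5.2,0]}
    - {"hand":0,"offset":[0,0,0],"angular":[10.4,10.8,0]}
    - {"hand":0,"offset":[0,0,0],"angular":[10.4,10.8,0]}
    - {"hand":0,"offset":[0,0,0],"angular":[10.4,10.8,0]}

```text
time: 10.05
tool_pos: [0.4612, 0.2465, 0.1723]
tcp_rot: [2.889, 1.228, -0.0]
wrist_force: [-0.3, 0.0, -5.3]
width: 0.28
```

```bash
python3 tq.py 46
```

```text
F [ 0.05  0.68 -4.5 ] T [0.0263 0.0001 0.0139] T about tilt axis 0.0184 +- 0.0264 tcp [0.4606 0.2474 0.1723] [ 2.889e+00  1.232e+00 -1.000e-03] t 10.2
```

Request:
drive_tool:
  deltas:
    - {"hand":0,"offset":[0,0,-3.5],"angular":[0,0,0]}
    - {"hand":0,"offset":[0,0,-7],"angular":[0,0,0]}
    - {"hand":0,"offset":[0,0,-10],"angular":[0,0,0]}
    - {"hand":0,"offset":[0,0,-11.5],"angular":[0,0,0]}
    - {"hand":0,"offset":[0,0,-11.9],"angular":[0,0,0]}
    - {"hand":0,"offset":[0,0,-11.9],"angular":[0,0,0]}
    - {"hand":0.6,"offset":[0,0,-11.9],"angular":[0,0,0]}
    - {"hand":1,"offset":[0,0,-11.9],"angular":[0,0,0]}

```text
time: 11.25
tool_pos: [0.4632, 0.2478, 0.0556]
tcp_rot: [-2.891, -1.23, -0.007]
wrist_force: [-0.2, -0.4, 0.2]
width: 0.704
```

Request:
drive_tool:
  deltas:
    - {"hand":1,"offset":[0,0,0],"angular":[0,0,0]}
    - {"hand":1,"offset":[0,0,0],"angular":[0,0,0]}
    - {"hand":1,"offset":[0,0,1],"angular":[0,0,0]}
    - {"hand":1,"offset":[0,0,4],"angular":[0,0,0]}
    - {"hand":1,"offset":[0,0,9],"angular":[0,0,0]}
    - {"hand":1,"offset":[0,0,14],"angular":[0,0,0]}
    - {"hand":1,"offset":[0,0,14.8],"angular":[0,0,0]}

```text
time: 12.12
tool_pos: [0.4643, 0.2483, 0.2073]
tcp_rot: [-2.89, -1.23, -0.015]
wrist_force: [-0.1, -0.1, -0.3]
width: 0.998
```

```bash
python3 g.py wL4 .461 .246; python3 - <<'E'
from h import *
c=bot.read_camera("top"); cv2.imwrite("pics/top2.png",c["frame"])
E
```

```text
proj [322. 198.] grip ((464.3978576660156, 248.33639526367188), (30.716197967529297, 24.52041244506836), 46.04768371582031)
tcp [0.4635 0.2479 0.2061] jaw deg -43.9 z [ 0.007  0.003 -1.   ]
```

View pics/wL4.png

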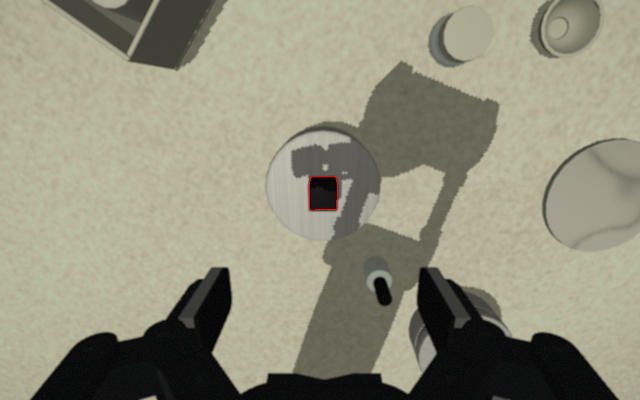

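Left tin stands back in place, with its grip at (323,193) in the wrist view. I'll move on to the middle tin.

Request:
drive_tool:
  deltas:
    - {"hand":1,"offset":[0,-5,0],"angular":[0,0,-5]}
    - {"hand":1,"offset":[-0.4,-10,0],"angular":[0,0,-10]}
    - {"hand":1,"offset":[-0.8,-15,0],"angular":[0,0,-15]}
    - {"hand":1,"offset":[-1.2,-20,0],"angular":[0,0,-20]}
    - {"hand":1,"offset":[-1.5,-25,0],"angular":[0,0,-24.5]}
    - {"hand":1,"offset":[-1.5,-25.9,0],"angular":[0,0,-24.5]}
    - {"hand":1,"offset":[-1.5,-25.9,0],"angular":[0,0,-24.5]}
    - {"hand":1,"offset":[-1.5,-25.9,0],"angular":[0,0,-24.5]}

```text
time: 13.22
tool_pos: [0.4461, -0.011, 0.2009]
tcp_rot: [-3.085, -0.591, 0.002]
wrist_force: [-0.8, 0.4, 0.0]
width: 1.003
```

```bash
sleep 0; python3 g.py wM .446 -.010
```

```text
proj [322. 194.] grip ((446.3006286621094, -9.816730499267578), (31.00862693786621, 25.65702247619629), 21.686391830444336)
tcp [ 0.4463 -0.0109  0.2011] jaw deg -68.3 z [-0.001  0.001 -1.   ]
```

Request:
drive_tool:
  deltas:
    - {"hand":1,"offset":[-0.2,0,-5],"angular":[0,0,0]}
    - {"hand":1,"offset":[-0.2,0,-10],"angular":[0,0,0]}
    - {"hand":1,"offset":[-0.2,0,-13],"angular":[0,0,0]}
    - {"hand":1,"offset":[-0.2,0,-14.5],"angular":[0,0,0]}
    - {"hand":1,"offset":[-0.2,0,-14.8],"angular":[0,0,0]}
    - {"hand":1,"offset":[-0.2,0,-14.8],"angular":[0,0,0]}
    - {"hand":0,"offset":[-0.2,0,-14.8],"angular":[0,0,0]}
    - {"hand":0,"offset":[-0.2,0,-14.8],"angular":[0,0,0]}

```text
time: 14.28
tool_pos: [0.4453, -0.0122, 0.0547]
tcp_rot: [3.085, 0.589, 0.003]
wrist_force: [-0.0, -0.4, -0.8]
width: 0.605
```

Request:
drive_tool:
  deltas:
    - {"hand":0,"offset":[0,0,0],"angular":[0,0,0]}
    - {"hand":0,"offset":[0,0,0],"angular":[0,0,0]}
    - {"hand":0,"offset":[0,0,0],"angular":[0,0,0]}
    - {"hand":0,"offset":[0,0,0],"angular":[0,0,0]}
    - {"hand":0,"offset":[0,0,0],"angular":[0,0,0]}

```text
time: 14.9
tool_pos: [0.445, -0.012, 0.0545]
tcp_rot: [-3.086, -0.588, -0.002]
wrist_force: [-1.3, 0.4, 5.7]
width: 0.284
```

```bash
python3 s.py
```

```text
{'time': 14.9, 'tool_pos': [0.445, -0.012, 0.0545], 'tcp_rot': [-3.0859, -0.5885, -0.0015], 'wrist_force': [-1.2697, 0.3954, 5.728], 'torque': [0.2447, 0.2757, 0.0171], 'width': 0.2843}
```

Request:
drive_tool:
  deltas:
    - {"hand":0,"offset":[0,0,1],"angular":[0,0,0]}
    - {"hand":0,"offset":[0,0,3.5],"angular":[0,0,0]}
    - {"hand":0,"offset":[0,0,7],"angular":[0,0,0]}
    - {"hand":0,"offset":[0,0,10.5],"angular":[0,0,0]}
    - {"hand":0,"offset":[0,0,12],"angular":[0,0,0]}
    - {"hand":0,"offset":[0,0,12],"angular":[0,0,0]}
    - {"hand":0,"offset":[0,0,12],"angular":[0,0,0]}
    - {"hand":0,"offset":[0,0,12],"angular":[0,0,0]}

```text
time: 15.9
tool_pos: [0.4431, -0.0119, 0.1718]
tcp_rot: [-3.085, -0.589, 0.005]
wrist_force: [0.4, -0.2, -4.8]
width: 0.283
```

```bash
python3 s.py
```

```text
{'time': 15.9, 'tool_pos': [0.4431, -0.0119, 0.1718], 'tcp_rot': [-3.085, -0.5887, 0.0053], 'wrist_force': [0.3662, -0.216, -4.8041], 'torque': [-0.0047, 0.0204, -0.0457], 'width': 0.2832}
```

Request:
drive_tool:
  deltas:
    - {"hand":0,"offset":[3,0,0],"angular":[0,0,0]}
    - {"hand":0,"offset":[5,0,0],"angular":[0,0,0]}
    - {"hand":0,"offset":[5,0,0],"angular":[0,0,0]}
    - {"hand":0,"offset":[1,0,0],"angular":[0,0,0]}
    - {"hand":0,"offset":[0,0,0],"angular":[0,0,0]}
    - {"hand":0,"offset":[4,0,0],"angular":[0,0,0]}
    - {"hand":0,"offset":[5,0,0],"angular":[0,0,0]}
    - {"hand":0,"offset":[5,0,0],"angular":[0,0,0]}

```text
time: 16.9
tool_pos: [0.4944, -0.012, 0.1734]
tcp_rot: [-3.086, -0.589, 0.002]
wrist_force: [-0.3, -0.2, -4.6]
width: 0.286
```

Request:
drive_tool:
  deltas:
    - {"hand":0,"offset":[-3,0,0],"angular":[0,0,0]}
    - {"hand":0,"offset":[-5,0,0],"angular":[0,0,0]}
    - {"hand":0,"offset":[-5,0,0],"angular":[0,0,0]}
    - {"hand":0,"offset":[-5,0,0],"angular":[0,0,0]}
    - {"hand":0,"offset":[-5,0,0],"angular":[0,0,0]}

```text
time: 17.52
tool_pos: [0.445, -0.0121, 0.1739]
tcp_rot: [3.086, 0.589, 0.001]
wrist_force: [0.7, 0.3, -4.6]
width: 0.283
```

Request:
drive_tool:
  deltas:
    - {"hand":0,"offset":[0,0,0],"angular":[4.6,1.9,0]}
    - {"hand":0,"offset":[0,0,0],"angular":[9.2,3.7,0]}
    - {"hand":0,"offset":[0,0,0],"angular":[13.9,5.6,0]}
    - {"hand":0,"offset":[0,0,0],"angular":[13.9,5.6,0]}
    - {"hand":0,"offset":[0,0,0],"angular":[13.9,5.6,0]}
    - {"hand":0,"offset":[0,0,0],"angular":[13.9,5.6,0]}
    - {"hand":0,"offset":[0,0,0],"angular":[13.9,5.6,0]}
    - {"hand":0,"offset":[0,0,0],"angular":[13.9,5.6,0]}

```text
time: 18.52
tool_pos: [0.4444, -0.0117, 0.1738]
tcp_rot: [-2.833, -0.542, 0.073]
wrist_force: [-0.6, 0.1, -5.9]
width: 0.281
```

```bash
python3 tq.py 21.8
```

```text
F [-0.12  0.24 -4.99] T [-0.2847 -0.0895  0.0167] T about tilt axis -0.2976 +- 0.0241 tcp [ 0.4444 -0.0119  0.1737] [-2.833 -0.541  0.073] t 18.675
```

Request:
drive_tool:
  deltas:
    - {"hand":0,"offset":[0,0,0],"angular":[-7,-2.8,0]}
    - {"hand":0,"offset":[0,0,0],"angular":[-14,-5.6,0]}
    - {"hand":0,"offset":[0,0,0],"angular":[-21,-8.4,0]}
    - {"hand":0,"offset":[0,0,0],"angular":[-27.8,-11.2,0]}
    - {"hand":0,"offset":[0,0,0],"angular":[-27.8,-11.2,0]}
    - {"hand":0,"offset":[0,0,0],"angular":[-27.8,-11.2,0]}
    - {"hand":0,"offset":[0,0,0],"angular":[-27.8,-11.2,0]}
    - {"hand":0,"offset":[0,0,0],"angular":[-27.8,-11.2,0]}

```text
time: 19.73
tool_pos: [0.4447, -0.0129, 0.1738]
tcp_rot: [2.834, 0.538, 0.073]
wrist_force: [0.2, 0.4, -3.8]
width: 0.283
```

```bash
python3 tq.py 21.8
```

```text
F [-0.4  -0.03 -4.37] T [ 0.2869  0.135  -0.0169] T about tilt axis 0.3165 +- 0.0125 tcp [ 0.4445 -0.0126  0.1737] [2.833 0.539 0.073] t 19.875
```

Request:
drive_tool:
  deltas:
    - {"hand":0,"offset":[0,0,0],"angular":[7,2.8,0]}
    - {"hand":0,"offset":[0,0,0],"angular":[13.9,5.6,0]}
    - {"hand":0,"offset":[0,0,0],"angular":[13.9,5.6,0]}
    - {"hand":0,"offset":[0,0,0],"angular":[13.9,5.6,0]}

```text
time: 20.42
tool_pos: [0.444, -0.0124, 0.1733]
tcp_rot: [3.084, 0.587, -0.001]
wrist_force: [0.3, 0.3, -5.0]
width: 0.279
```

```bash
python3 tq.py 21.8
```

```text
F [-0.05 -0.08 -4.93] T [-0.0219  0.0009 -0.0031] T about tilt axis -0.02 +- 0.0275 tcp [ 0.4438 -0.0114  0.1733] [ 3.085e+00  5.910e-01 -1.000e-03] t 20.575
```

Request:
drive_tool:
  deltas:
    - {"hand":0,"offset":[0,0,-3.5],"angular":[0,0,0]}
    - {"hand":0,"offset":[0,0,-7],"angular":[0,0,0]}
    - {"hand":0,"offset":[0,0,-10],"angular":[0,0,0]}
    - {"hand":0,"offset":[0,0,-11.5],"angular":[0,0,0]}
    - {"hand":0,"offset":[0,0,-11.9],"angular":[0,0,0]}
    - {"hand":0,"offset":[0,0,-11.9],"angular":[0,0,0]}
    - {"hand":0.6,"offset":[0,0,-11.9],"angular":[0,0,0]}
    - {"hand":1,"offset":[0,0,-11.9],"angular":[0,0,0]}

```text
time: 21.62
tool_pos: [0.4463, -0.0122, 0.0562]
tcp_rot: [3.085, 0.589, 0.006]
wrist_force: [-0.5, -0.6, -0.3]
width: 0.699
```

Request:
drive_tool:
  deltas:
    - {"hand":1,"offset":[0,0,0],"angular":[0,0,0]}
    - {"hand":1,"offset":[0,0,0],"angular":[0,0,0]}
    - {"hand":1,"offset":[0,0,1],"angular":[0,0,0]}
    - {"hand":1,"offset":[0,0,4],"angular":[0,0,0]}
    - {"hand":1,"offset":[0,0,9],"angular":[0,0,0]}
    - {"hand":1,"offset":[0,0,14],"angular":[0,0,0]}
    - {"hand":1,"offset":[0,0,14.7],"angular":[0,0,0]}
    - {"hand":1,"offset":[0,0,14.7],"angular":[0,0,0]}

```text
time: 22.62
tool_pos: [0.4447, -0.0121, 0.2025]
tcp_rot: [3.085, 0.589, 0.003]
wrist_force: [0.1, 1.0, -0.3]
width: 0.998
```

```bash
python3 g.py wM4 .446 -.010
```

```text
proj [321. 192.] grip ((448.0557556152344, -11.91775894165039), (30.968420028686523, 25.751432418823242), 21.581605911254883)
tcp [ 0.4438 -0.012   0.201 ] jaw deg -68.4 z [-0.001  0.    -1.   ]
```

View pics/wM4.png

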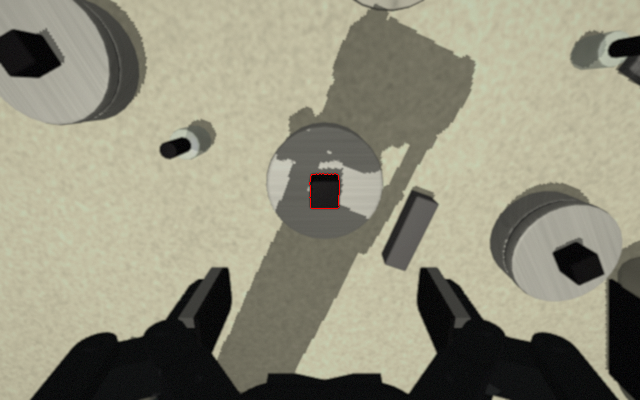

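The middle tin is back upright at (323,191). Polish_a at (180,145) and the buffer at (410,230) are undisturbed. Next is the right tin.

Request:
drive_tool:
  deltas:
    - {"hand":1,"offset":[0.5,-5,0],"angular":[0,0,7]}
    - {"hand":1,"offset":[1,-10,0],"angular":[0,0,14]}
    - {"hand":1,"offset":[1.5,-15,0],"angular":[0,0,21]}
    - {"hand":1,"offset":[2,-20,0],"angular":[0,0,28]}
    - {"hand":1,"offset":[2.5,-25,0],"angular":[0,0,34]}
    - {"hand":1,"offset":[2.5,-25.2,0],"angular":[0,0,34]}
    - {"hand":1,"offset":[2.5,-25.2,0],"angular":[0,0,34]}
    - {"hand":1,"offset":[2.5,-25.2,0],"angular":[0,0,34]}

```text
time: 23.68
tool_pos: [0.4688, -0.2625, 0.2006]
tcp_rot: [-2.777, -1.465, 0.001]
wrist_force: [0.3, 1.0, -0.2]
width: 0.999
```

```bash
python3 g.py wR .469 -.264
```

```text
proj [325. 196.] grip ((469.3023376464844, -265.1005859375), (31.410520553588867, 25.40644645690918), 52.3933219909668)
tcp [ 0.469  -0.2626  0.201 ] jaw deg -34.3 z [-0.001  0.001 -1.   ]
```

Request:
drive_tool:
  deltas:
    - {"hand":1,"offset":[-0.1,-0.4,-5],"angular":[0,0,-3.3]}
    - {"hand":1,"offset":[-0.1,-0.4,-10],"angular":[0,0,-3.3]}
    - {"hand":1,"offset":[-0.1,-0.4,-13],"angular":[0,0,-3.3]}
    - {"hand":1,"offset":[-0.1,-0.4,-14.5],"angular":[0,0,-3.3]}
    - {"hand":1,"offset":[-0.1,-0.4,-14.8],"angular":[0,0,-3.3]}
    - {"hand":1,"offset":[-0.1,-0.4,-14.8],"angular":[0,0,-3.3]}
    - {"hand":0,"offset":[-0.1,-0.4,-14.8],"angular":[0,0,-3.3]}
    - {"hand":0,"offset":[-0.1,-0.4,-14.8],"angular":[0,0,-3.3]}

```text
time: 24.72
tool_pos: [0.4692, -0.2686, 0.0548]
tcp_rot: [2.818, 1.384, 0.002]
wrist_force: [0.8, -0.7, 0.0]
width: 0.603
```

Request:
drive_tool:
  deltas:
    - {"hand":0,"offset":[0,0,0],"angular":[0,0,0]}
    - {"hand":0,"offset":[0,0,0],"angular":[0,0,0]}
    - {"hand":0,"offset":[0,0,0],"angular":[0,0,0]}
    - {"hand":0,"offset":[0,0,0],"angular":[0,0,0]}
    - {"hand":0,"offset":[0,0,0],"angular":[0,0,0]}

```text
time: 25.35
tool_pos: [0.4686, -0.2682, 0.0544]
tcp_rot: [2.82, 1.385, 0.0]
wrist_force: [-2.0, 0.7, 5.7]
width: 0.281
```

```bash
python3 s.py
```

```text
{'time': 25.35, 'tool_pos': [0.4686, -0.2682, 0.0544], 'tcp_rot': [2.8196, 1.3846, 0.0003], 'wrist_force': [-1.9973, 0.6578, 5.6801], 'torque': [0.2702, 0.33, -0.0539], 'width': 0.2813}
```

Request:
drive_tool:
  deltas:
    - {"hand":0,"offset":[0,0,1],"angular":[0,0,0]}
    - {"hand":0,"offset":[0,0,3.5],"angular":[0,0,0]}
    - {"hand":0,"offset":[0,0,7],"angular":[0,0,0]}
    - {"hand":0,"offset":[0,0,10.5],"angular":[0,0,0]}
    - {"hand":0,"offset":[0,0,12],"angular":[0,0,0]}
    - {"hand":0,"offset":[0,0,12],"angular":[0,0,0]}
    - {"hand":0,"offset":[0,0,12],"angular":[0,0,0]}
    - {"hand":0,"offset":[0,0,12],"angular":[0,0,0]}

```text
time: 26.35
tool_pos: [0.4672, -0.2673, 0.1715]
tcp_rot: [-2.817, -1.383, 0.003]
wrist_force: [0.5, 1.1, -5.1]
width: 0.283
```

```bash
python3 s.py
```

```text
{'time': 26.35, 'tool_pos': [0.4672, -0.2673, 0.1715], 'tcp_rot': [-2.8171, -1.3834, 0.003], 'wrist_force': [0.467, 1.0553, -5.0715], 'torque': [-0.0057, -0.0202, -0.0163], 'width': 0.2827}
```

Request:
drive_tool:
  deltas:
    - {"hand":0,"offset":[3,0,0],"angular":[0,0,0]}
    - {"hand":0,"offset":[5,0,0],"angular":[0,0,0]}
    - {"hand":0,"offset":[5,0,0],"angular":[0,0,0]}
    - {"hand":0,"offset":[1,0,0],"angular":[0,0,0]}
    - {"hand":0,"offset":[0,0,0],"angular":[0,0,0]}
    - {"hand":0,"offset":[4,0,0],"angular":[0,0,0]}
    - {"hand":0,"offset":[5,0,0],"angular":[0,0,0]}
    - {"hand":0,"offset":[5,0,0],"angular":[0,0,0]}

```text
time: 27.35
tool_pos: [0.5186, -0.268, 0.1735]
tcp_rot: [-2.819, -1.386, 0.001]
wrist_force: [-1.0, 0.9, -3.9]
width: 0.28
```

Request:
drive_tool:
  deltas:
    - {"hand":0,"offset":[-3,0,0],"angular":[0,0,0]}
    - {"hand":0,"offset":[-5,0,0],"angular":[0,0,0]}
    - {"hand":0,"offset":[-5,0,0],"angular":[0,0,0]}
    - {"hand":0,"offset":[-5,0,0],"angular":[0,0,0]}
    - {"hand":0,"offset":[-5,0,0],"angular":[0,0,0]}

```text
time: 27.98
tool_pos: [0.469, -0.2683, 0.174]
tcp_rot: [2.819, 1.384, 0.001]
wrist_force: [-0.1, -0.8, -4.6]
width: 0.284
```

Request:
drive_tool:
  deltas:
    - {"hand":0,"offset":[0,0,0],"angular":[3.1,4,0]}
    - {"hand":0,"offset":[0,0,0],"angular":[6.2,8,0]}
    - {"hand":0,"offset":[0,0,0],"angular":[9.2,11.9,0]}
    - {"hand":0,"offset":[0,0,0],"angular":[9.2,11.9,0]}
    - {"hand":0,"offset":[0,0,0],"angular":[9.2,11.9,0]}
    - {"hand":0,"offset":[0,0,0],"angular":[9.2,11.9,0]}
    - {"hand":0,"offset":[0,0,0],"angular":[9.2,11.9,0]}
    - {"hand":0,"offset":[0,0,0],"angular":[9.2,11.9,0]}

```text
time: 28.98
tool_pos: [0.4683, -0.2679, 0.174]
tcp_rot: [-2.605, -1.279, 0.168]
wrist_force: [0.8, 0.3, -4.9]
width: 0.283
```

```bash
python3 tq.py 52.4
```

```text
F [ 0.13  0.32 -5.12] T [-0.225  -0.3064 -0.0029] T about tilt axis -0.3801 +- 0.0111 tcp [ 0.4684 -0.268   0.1738] [-2.604 -1.279  0.168] t 29.125
```

Request:
drive_tool:
  deltas:
    - {"hand":0,"offset":[0,0,0],"angular":[-4.6,-6,0]}
    - {"hand":0,"offset":[0,0,0],"angular":[-9.2,-11.9,0]}
    - {"hand":0,"offset":[0,0,0],"angular":[-13.8,-17.9,0]}
    - {"hand":0,"offset":[0,0,0],"angular":[-18.4,-23.8,0]}
    - {"hand":0,"offset":[0,0,0],"angular":[-18.4,-23.8,0]}
    - {"hand":0,"offset":[0,0,0],"angular":[-18.4,-23.8,0]}
    - {"hand":0,"offset":[0,0,0],"angular":[-18.4,-23.8,0]}
    - {"hand":0,"offset":[0,0,0],"angular":[-18.4,-23.8,0]}

```text
time: 30.18
tool_pos: [0.4693, -0.2687, 0.174]
tcp_rot: [2.605, 1.279, 0.169]
wrist_force: [-0.1, 0.4, -4.6]
width: 0.282
```

```bash
python3 tq.py 52.4
```

```text
F [-0.16 -0.04 -4.9 ] T [0.1915 0.2914 0.0145] T about tilt axis 0.3477 +- 0.0191 tcp [ 0.4687 -0.2683  0.1735] [2.605 1.279 0.168] t 30.325
```

Request:
drive_tool:
  deltas:
    - {"hand":0,"offset":[0,0,0],"angular":[4.6,6,0]}
    - {"hand":0,"offset":[0,0,0],"angular":[9.2,11.9,0]}
    - {"hand":0,"offset":[0,0,0],"angular":[9.2,11.9,0]}
    - {"hand":0,"offset":[0,0,0],"angular":[9.2,11.9,0]}

```text
time: 30.88
tool_pos: [0.4681, -0.2679, 0.1731]
tcp_rot: [2.819, 1.384, 0.0]
wrist_force: [-0.8, 0.5, -4.9]
width: 0.279
```

```bash
python3 tq.py 52.4
```

```text
F [ 0.01  0.32 -4.77] T [0.0212 0.0143 0.0279] T about tilt axis 0.0242 +- 0.0215 tcp [ 0.4676 -0.2674  0.1735] [2.819 1.385 0.   ] t 31.025
```

Left measures 0.370, middle 0.307 and right 0.364 N·m. The tins' unknown masses make that ambiguous between left and right. A small tilt separates them better: the rigid moment scales with the angle, but the ball's moment does not. I'll try ±6° on this tin with more averaging.

Request:
drive_tool:
  deltas:
    - {"hand":0,"offset":[0,0,0],"angular":[3.7,4.8,0]}
    - {"hand":0,"offset":[0,0,0],"angular":[3.7,4.8,0]}
    - {"hand":0,"offset":[0,0,0],"angular":[3.7,4.8,0]}
    - {"hand":0,"offset":[0,0,0],"angular":[3.7,4.8,0]}
    - {"hand":0,"offset":[0,0,0],"angular":[3.7,4.8,0]}
    - {"hand":0,"offset":[0,0,0],"angular":[3.7,4.8,0]}

```text
time: 31.82
tool_pos: [0.4683, -0.2679, 0.1738]
tcp_rot: [-2.734, -1.343, 0.071]
wrist_force: [0.1, 0.1, -5.2]
width: 0.288
```

```bash
sed -i 's/range(4)/range(12)/' tq.py; python3 tq.py 52.4
```

```text
F [ 0.03  0.08 -4.83] T [-0.0912 -0.1155  0.0104] T about tilt axis -0.1471 +- 0.0326 tcp [ 0.4684 -0.2681  0.1736] [-2.734 -1.343  0.071] t 32.375
```

Request:
drive_tool:
  deltas:
    - {"hand":0,"offset":[0,0,0],"angular":[-3.7,-4.8,0]}
    - {"hand":0,"offset":[0,0,0],"angular":[-7.4,-9.6,0]}
    - {"hand":0,"offset":[0,0,0],"angular":[-7.4,-9.6,0]}
    - {"hand":0,"offset":[0,0,0],"angular":[-7.4,-9.6,0]}
    - {"hand":0,"offset":[0,0,0],"angular":[-7.4,-9.6,0]}
    - {"hand":0,"offset":[0,0,0],"angular":[-7.4,-9.6,0]}
    - {"hand":0,"offset":[0,0,0],"angular":[-7.4,-9.6,0]}

```text
time: 33.3
tool_pos: [0.4686, -0.2682, 0.1735]
tcp_rot: [2.735, 1.343, 0.071]
wrist_force: [0.1, -0.2, -5.2]
width: 0.284
```

```bash
python3 tq.py 52.4
```

```text
F [-0.04  0.1  -4.83] T [ 0.1003  0.1236 -0.0192] T about tilt axis 0.1591 +- 0.0316 tcp [ 0.4684 -0.268   0.1737] [2.734 1.343 0.071] t 33.85
```

Request:
drive_tool:
  deltas:
    - {"hand":0,"offset":[0,0,0],"angular":[3.7,4.8,0]}
    - {"hand":0,"offset":[0,0,0],"angular":[3.7,4.8,0]}

```text
time: 34.15
tool_pos: [0.4698, -0.2691, 0.1738]
tcp_rot: [2.819, 1.384, 0.001]
wrist_force: [-0.0, -0.4, -4.5]
width: 0.284
```

Right at ±6° reads 0.153 against a rigid prediction of 0.149, so it is quiet. In a hung-off-centre tilt the ball rolls to the low side, back under the wrist, so it *reduces* the moment. That makes the middle tin (lowest) the suspect, and I'll confirm it with the same test once I have it again. First, the right tin goes back.

Request:
drive_tool:
  deltas:
    - {"hand":0,"offset":[0,0,-3.5],"angular":[0,0,0]}
    - {"hand":0,"offset":[0,0,-7],"angular":[0,0,0]}
    - {"hand":0,"offset":[0,0,-10],"angular":[0,0,0]}
    - {"hand":0,"offset":[0,0,-11.5],"angular":[0,0,0]}
    - {"hand":0,"offset":[0,0,-11.9],"angular":[0,0,0]}
    - {"hand":0,"offset":[0,0,-11.9],"angular":[0,0,0]}
    - {"hand":0.6,"offset":[0,0,-11.9],"angular":[0,0,0]}
    - {"hand":1,"offset":[0,0,-11.9],"angular":[0,0,0]}

```text
time: 35.15
tool_pos: [0.4701, -0.2692, 0.0566]
tcp_rot: [2.817, 1.383, 0.003]
wrist_force: [0.9, 0.5, -0.2]
width: 0.698
```

Request:
drive_tool:
  deltas:
    - {"hand":1,"offset":[0,0,0],"angular":[0,0,0]}
    - {"hand":1,"offset":[0,0,0],"angular":[0,0,0]}
    - {"hand":1,"offset":[0,0,1],"angular":[0,0,0]}
    - {"hand":1,"offset":[0,0,4],"angular":[0,0,0]}
    - {"hand":1,"offset":[0,0,9],"angular":[0,0,0]}
    - {"hand":1,"offset":[0,0,14],"angular":[0,0,0]}
    - {"hand":1,"offset":[0,0,14.7],"angular":[0,0,0]}
    - {"hand":1,"offset":[0,0,14.7],"angular":[0,0,0]}

```text
time: 36.15
tool_pos: [0.4687, -0.2682, 0.2025]
tcp_rot: [2.819, 1.384, 0.001]
wrist_force: [-0.7, 1.4, 0.0]
width: 0.998
```

```bash
python3 g.py wR4 .469 -.267
```

```text
proj [323. 192.] grip ((471.6425476074219, -267.0413818359375), (30.975448608398438, 25.347511291503906), 53.18793869018555)
tcp [ 0.4679 -0.2677  0.201 ] jaw deg -37.7 z [-0.001  0.001 -1.   ]
```

Request:
drive_tool:
  deltas:
    - {"hand":1,"offset":[-0.5,5,0],"angular":[0,0,-7]}
    - {"hand":1,"offset":[-1,10,0],"angular":[0,0,-14]}
    - {"hand":1,"offset":[-1.5,15,0],"angular":[0,0,-21]}
    - {"hand":1,"offset":[-2,20,0],"angular":[0,0,-28]}
    - {"hand":1,"offset":[-2.4,25,0],"angular":[0,0,-30.7]}
    - {"hand":1,"offset":[-2.4,25.6,0],"angular":[0,0,-30.7]}
    - {"hand":1,"offset":[-2.4,25.6,0],"angular":[0,0,-30.7]}
    - {"hand":1,"offset":[-2.4,25.6,0],"angular":[0,0,-30.7]}

```text
time: 37.2
tool_pos: [0.4442, -0.0131, 0.2009]
tcp_rot: [3.086, 0.588, -0.002]
wrist_force: [0.8, -0.4, -0.4]
width: 0.999
```

```bash
python3 g.py wM5 .446 -.012
```

```text
proj [323. 192.] grip ((448.058349609375, -11.695537567138672), (31.03953742980957, 25.117595672607422), 22.32826805114746)
tcp [ 0.4443 -0.0132  0.2011] jaw deg -68.5 z [-0.001 -0.    -1.   ]
```

Aligned over the middle tin. I'll grip it, lift it, and run the ±6° check.

Request:
drive_tool:
  deltas:
    - {"hand":1,"offset":[0.1,0.1,-5],"angular":[0,0,0]}
    - {"hand":1,"offset":[0.1,0.1,-10],"angular":[0,0,0]}
    - {"hand":1,"offset":[0.1,0.1,-13],"angular":[0,0,0]}
    - {"hand":1,"offset":[0.1,0.1,-14.5],"angular":[0,0,0]}
    - {"hand":1,"offset":[0.1,0.1,-14.8],"angular":[0,0,0]}
    - {"hand":1,"offset":[0.1,0.1,-14.8],"angular":[0,0,0]}
    - {"hand":0,"offset":[0.1,0.1,-14.8],"angular":[0,0,0]}
    - {"hand":0,"offset":[0.1,0.1,-14.8],"angular":[0,0,0]}

```text
time: 38.25
tool_pos: [0.4463, -0.0111, 0.0547]
tcp_rot: [3.085, 0.589, 0.003]
wrist_force: [-0.2, -0.7, 0.4]
width: 0.604
```

Request:
drive_tool:
  deltas:
    - {"hand":0,"offset":[0,0,0],"angular":[0,0,0]}
    - {"hand":0,"offset":[0,0,0],"angular":[0,0,0]}
    - {"hand":0,"offset":[0,0,0],"angular":[0,0,0]}
    - {"hand":0,"offset":[0,0,0],"angular":[0,0,0]}

```text
time: 38.75
tool_pos: [0.446, -0.0112, 0.0545]
tcp_rot: [3.085, 0.589, 0.002]
wrist_force: [-1.6, -0.4, 5.6]
width: 0.281
```

Request:
drive_tool:
  deltas:
    - {"hand":0,"offset":[0,0,1],"angular":[0,0,0]}
    - {"hand":0,"offset":[0,0,3.5],"angular":[0,0,0]}
    - {"hand":0,"offset":[0,0,7],"angular":[0,0,0]}
    - {"hand":0,"offset":[0,0,10.5],"angular":[0,0,0]}
    - {"hand":0,"offset":[0,0,12],"angular":[0,0,0]}
    - {"hand":0,"offset":[0,0,12],"angular":[0,0,0]}

```text
time: 39.5
tool_pos: [0.4457, -0.011, 0.1741]
tcp_rot: [3.086, 0.589, 0.002]
wrist_force: [0.2, -0.3, -5.7]
width: 0.278
```

Request:
drive_tool:
  deltas:
    - {"hand":0,"offset":[0,0,0],"angular":[5.6,2.2,0]}
    - {"hand":0,"offset":[0,0,0],"angular":[5.6,2.2,0]}
    - {"hand":0,"offset":[0,0,0],"angular":[5.6,2.2,0]}
    - {"hand":0,"offset":[0,0,0],"angular":[5.6,2.2,0]}
    - {"hand":0,"offset":[0,0,0],"angular":[5.6,2.2,0]}
    - {"hand":0,"offset":[0,0,0],"angular":[5.6,2.2,0]}

```text
time: 40.25
tool_pos: [0.4453, -0.0108, 0.1737]
tcp_rot: [-2.984, -0.57, 0.029]
wrist_force: [0.2, -0.3, -4.2]
width: 0.276
```

```bash
python3 tq.py 21.8
```

```text
F [ 0.06 -0.   -4.86] T [-0.0777 -0.0255  0.0145] T about tilt axis -0.0816 +- 0.0276 tcp [ 0.4454 -0.0111  0.1736] [-2.984 -0.569  0.029] t 40.8
```

Request:
drive_tool:
  deltas:
    - {"hand":0,"offset":[0,0,0],"angular":[-5.6,-2.2,0]}
    - {"hand":0,"offset":[0,0,0],"angular":[-11.2,-4.4,0]}
    - {"hand":0,"offset":[0,0,0],"angular":[-11.2,-4.4,0]}
    - {"hand":0,"offset":[0,0,0],"angular":[-11.2,-4.4,0]}
    - {"hand":0,"offset":[0,0,0],"angular":[-11.2,-4.4,0]}
    - {"hand":0,"offset":[0,0,0],"angular":[-11.2,-4.4,0]}
    - {"hand":0,"offset":[0,0,0],"angular":[-11.2,-4.4,0]}

```text
time: 41.72
tool_pos: [0.4455, -0.0114, 0.1736]
tcp_rot: [2.985, 0.568, 0.029]
wrist_force: [1.2, -0.2, -5.4]
width: 0.282
```

```bash
python3 tq.py 21.8
```

```text
F [ 0.4  0.1 -4.9] T [ 0.0804  0.0406 -0.0007] T about tilt axis 0.0897 +- 0.0208 tcp [ 0.4454 -0.011   0.1737] [2.984 0.57  0.03 ] t 42.275
```

Request:
drive_tool:
  deltas:
    - {"hand":0,"offset":[0,0,0],"angular":[5.6,2.2,0]}
    - {"hand":0,"offset":[0,0,0],"angular":[5.6,2.2,0]}
    - {"hand":0,"offset":[0,0,0],"angular":[5.6,2.2,0]}

```text
time: 42.7
tool_pos: [0.4453, -0.0114, 0.1735]
tcp_rot: [3.085, 0.587, -0.0]
wrist_force: [0.1, 0.4, -4.5]
width: 0.28
```

The middle tin reads 0.086 N·m at ±6°. A rigid load of its weight would give about 0.15, and a ball about 0.08, so the ball is in the middle tin. I'll carry it to the dish.

Request:
drive_tool:
  deltas:
    - {"hand":0,"offset":[2,0.2,1],"angular":[0,0,0]}
    - {"hand":0,"offset":[5,0.6,2],"angular":[0,0,0]}
    - {"hand":0,"offset":[9,1,2.5],"angular":[0,0,0]}
    - {"hand":0,"offset":[13,1.5,2.5],"angular":[0,0,0]}
    - {"hand":0,"offset":[17,2,2.5],"angular":[0,0,0]}
    - {"hand":0,"offset":[20,2.3,2.5],"angular":[0,0,0]}
    - {"hand":0,"offset":[22,2.5,2.5],"angular":[0,0,0]}
    - {"hand":0,"offset":[22.5,2.5,2.5],"angular":[0,0,0]}

```text
time: 43.7
tool_pos: [0.671, 0.0148, 0.1979]
tcp_rot: [3.085, 0.59, -0.001]
wrist_force: [0.8, -0.1, -5.1]
width: 0.285
```

Request:
drive_tool:
  deltas:
    - {"hand":0,"offset":[0,0,0],"angular":[0,0,0]}
    - {"hand":0,"offset":[0,0,0],"angular":[0,0,0]}
    - {"hand":0,"offset":[0,0,0],"angular":[0,0,0]}
    - {"hand":0,"offset":[0,0,0],"angular":[0,0,0]}
    - {"hand":0,"offset":[0,0,0],"angular":[0,0,0]}
    - {"hand":0,"offset":[0,0,0],"angular":[0,0,0]}
    - {"hand":0,"offset":[0,0,0],"angular":[0,0,0]}
    - {"hand":0,"offset":[0,0,0],"angular":[0,0,0]}

```text
time: 44.7
tool_pos: [0.6704, 0.0139, 0.1986]
tcp_rot: [-3.086, -0.589, 0.0]
wrist_force: [0.1, 0.0, -4.9]
width: 0.282
```

```bash
python3 s.py; python3 - <<'E'
from h import *
c=bot.read_camera("scene"); cv2.imwrite("pics/scene9.png",c["frame"])
E
```

```text
{'time': 44.7, 'tool_pos': [0.6704, 0.0139, 0.1986], 'tcp_rot': [-3.0859, -0.5889, 0.0001], 'wrist_force': [0.0911, 0.0156, -4.9456], 'torque': [-0.0695, 0.0033, 0.0654], 'width': 0.2821}
```

View pics/scene9.png

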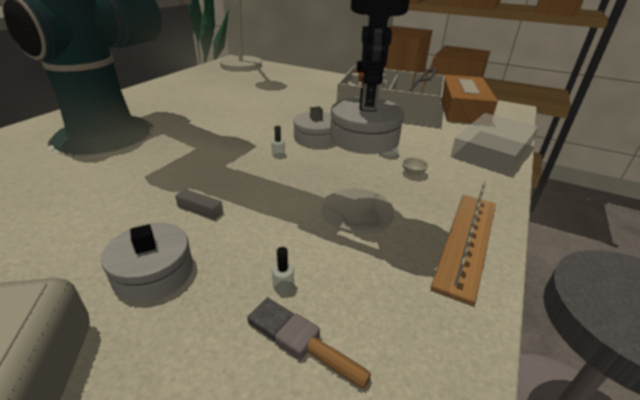

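The middle tin is held level at (367,125), above the dish at (358,210). The left tin (317,128) and right tin (147,260) stand upright, and the bottles, buffer and brush are in place. Handing in.

```bash
python3 -c "
from workcell import bot
print(bot.finish_job())"
```

```text
the job is handed in; nothing more can be done
None
```

The job is handed in with the middle tin, the one I found to hold the ball, held level and still over the dish. I lifted, shook and set back each tin in order (left, middle, right) before picking it up again. `finish_job` reports no verdict.

**Which tin has the ball:** I judged this from wrist torque while tilting the tins, as there is no sound.
- **First test, ±15°:** left 0.370, middle 0.307, right 0.364 N·m. I first misread this as pointing to the left tin, because the ball lowers the moment rather than raising it.
- **Second test, ±6°:** the right tin matched a solid load (0.153 against 0.149 expected). The middle tin read 0.086, where a solid load would give 0.126 to 0.15 and a ball about 0.08.
- **Left tin:** it got only the ±15° test, so it is ruled out by that reading and by there being just one ball.

**Last checks:**
- **Held tin:** the gripper is at (0.670, 0.014), and I measured the dish centre at (0.671, 0.014). The tin's underside is roughly 14 cm above the table, worked out from the gripper height.
- **Quiet tins:** after I set them back, the wrist camera put the left and right tins within a few millimetres of where they stood, both upright.
- **Other things:** the final scene view shows the bystanders in place. I checked that by eye only.
- **Time:** about 45 s of the 72 s allowed.

The top and wrist cameras disagreed by about 3 mm on the left tin's position, which did not affect the grasp.

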